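# Crank a stuck core out of the ejector jig

### The arm

A 6-joint arm with a two-finger parallel gripper is mounted at the origin on a cart in front of the work surface, level with it; the furniture and walls round the work are solid. World frame = base frame: x ahead of the robot, y to its left, z up, the work surface at z = 0. Lengths are in m, angles in rad, forces in N, time in s.
With the tool pointing down it reaches from about 0.35 to 0.8 m from the base axis. Payload 7.3 kg.
Tool frame: the origin (TCP) lies between the finger pads; the fingertips stand 25 mm ahead of it and the grasp point (between the pads) lies 6 mm ahead of it (r.tip_extent is the distance from the TCP to the fingertips, in m); z points along the fingers, y is the direction in which the jaws open and shut (so a half turn about z gives the same grasp; the last joint's range is limited). The gripper opens to 85 mm and grips with 20 to 120 N. Pads are 22 mm wide; open, the fingers measure 114 mm over their backs; the gripper's body (76 mm by 85 mm) begins 54 mm behind the grasp point. The pads swing forward as they close: fully open they stand 13 mm farther back than shut.
Start: joints at [1.035, 0.342, 1.524, -0, 1.275, -0.146], TCP at [0.199, 0.486, 0.256] pointing down, gripper open.
Joint ranges: [-2.53, 2.53], [-0.77, 2.02], [0.04, 2.7], [-1, 4.14], [0.28, 2.66], [-3.11, 3.11]. Speed limits (rad/s): [2.57, 2.57, 3.14, 3.14, 3.14, 3.14].

### API

Orientations are given as a unit quaternion [x, y, z, w].
In Python, from workcell import r, command_gripper, optics gives the robot as it stands. The module is installed in compiled form; this text tells all that it offers. Calls block until the motion is done:
- r.reach(position, orientation): joint-space move of the TCP to a pose.
- r.move_straight(position, orientation=None, speed=0.15, max_force=None): straight line of the TCP; orientation=None keeps the orientation; speed is the mean speed in m/s. With max_force (N) it stops when the force on the tool has changed by that much, and returns True; else False.
- r.movej(angles): joint-space move.
- command_gripper(opening, force=None): finger opening in m; force is the grip in N (None keeps the last); returns when the fingers have stopped.
- r.hold(seconds).
- r.solve_ik(position, orientation): joint angles nearest the present ones, or None.
- r.read_state(): the state.
- optics.get_image(name): name is "side" or "top" or "wrist"; returns (picture, depth): 420x560x3 uint8, red, green, blue; 420x560 float32, m along the optical axis (not along the pixel's ray), 0 where there is no reading.
- optics.camera_model(name): a dict with "K" (3x3 intrinsics, pixels), "R" (3x3) and "t" (3): a world point X has camera coordinates R X + t; the wrist camera has in their place "tool_from_camera" (4x4, takes a point from camera to tool coordinates, whose origin is the TCP and whose axes are the flange's). Camera axes: x right, y down, z forward; pixel columns grow to the right and rows downward; lengths in m; the calibration is good to about 2 mm. A picture is of the moment at which its call begins: read the wrist's pose just before it. camera_model takes no time and is no camera call.
A pose or a line that the arm cannot do raises r.PlanningError and nothing moves.
- r.finish_job(): hands the job in, once; it reports no verdict.
The state is a dict: "time_s": time; "joint_positions": joint angles; "dq": joint speeds; "tau": joint torques, N m; "eef_pos": TCP position; "eef_rot": TCP orientation; "contact_force": force on the tool from outside, world axes, zero at the start; "torque": the same for the moment, N m; "grip_width": finger opening in m.
Only numpy, scipy, OpenCV 4.12 (cv2) and the standard library are available. Lean on these libraries where they do the work, as an engineer would, in place of code of your own. Each camera call takes 0.05 s, during which the arm holds its last target.

### The job

Turn the hand crank of the ejector jig clockwise (seen from above) so that its rod pushes the stuck metal core along the channel. When the load on the crank suddenly drops away the core is free: stop there, within an eighth of a turn, so that the core is never driven hard against the wall at the channel's end. Then let go of the crank, lift the core straight up by its tab, set it down upright in the plywood tray and leave the other things alone.

Things in the scene. Friction and masses are not known exactly. Their poses are not given: they have to be found in the camera images.
- jig: Fixed ejector jig: steel base plate 255 x 96 x 12 mm, grey gear head (66 x 66 mm, 76 mm high) at its -x end, then an open channel along x between two aluminium cheeks (29 mm apart, 12 mm thick, tops at z = 40 mm, floor at 12 mm). Origin on the table under the channel; +x is the way the rod pushes. A 38 mm high end wall stands across the channel ahead of the core.
- seal_zone (a point): Point in the channel, fixed to the jig. Hidden spring seals near here grip the core and lock it against lifting; their true place (+-15 mm along x) is not told. Pushing it through takes a fairly steady 30 to 55 N at the rod, 3 to 7.5 N along the circle at the knob. When its tail has passed them this drops at once to under 1.5 N and the core can be lifted; the end wall is then 5 mm or more ahead.
- crank (a joint): Turn of the crank, rad, growing clockwise from above, 0.2 to 1.0 at the start; its arm points to the jig's +y at 0. One turn drives the rod 36 mm in the jig's +x. The rod meets the core within the first half turn; the seals let go somewhere between 0.7 and 1.7 turns. Let go under load it springs back up to an eighth of a turn.
- crank_axis (a point): Point on the crank's upright axis, 112 mm over the table, at the height of knob_mid.
- knob_mid (a point): Where to grip the crank's black knob: an upright cylinder 17 mm in diameter and 38 mm tall that spins freely on its spindle, 42 mm from the crank axis. Its foot is 89 mm and its top 127 mm over the table, this point 112 mm. The flat arm below it ends at 88 mm over the table.
- rod: The steel push rod in the channel. Origin in the middle of its pushing face, at table height. A stiff buffer spring in it takes up 2 to 3.6 mm under load. It only pushes, it does not hold the core. Never press the core with more than 75 N.
- core: Aluminium core insert, 60 mm long (x), 26 mm wide (y), 0.14 to 0.26 kg, lying in the channel with its x along the jig's x. Its block is 30 mm high with a groove along each side, and an upright tab on top, 30 mm long in x, 12 mm thick in y, reaches 62 mm above its underside. Origin at the centre of its underside, z up.
- core_tab (a point): Where to grip the core: inside its tab, 50 mm above its underside, 12 mm below the tab's top; grip across its 12 mm thickness.
- tray: Square open plywood tray, fixed, 120 x 120 mm, walls 4 mm thick and 20 mm high, floor about 4 mm over the table. Origin at the centre of its underside.
- casting_a: Bystander: white casting, 68 mm long.
- sanding_block: Bystander: sanding block 47 x 85 x 26 mm.
- pen: Bystander: marker pen, 135 mm long.
There are look-alikes about, which are no part of the job. What is meant by the core is not green, pink or yellow, and is the larger of those in its own colour.

How it is judged:
On the way, in this order (a step that is already met when the one before it is completed fails the run):
1. the crank, turned by more than half a turn, pushes the core along the channel under load (more than 15 N at the rod) (value of joint crank above 3.2 rad and contact force between rod and core above 15 N), for 0.1 s.
2. the core is lifted clear of the channel after the seals have let go (z of core in the frame of jig above 0.045 m), for 0.1 s.
At the end, for the whole second after the job is handed in: The core stands upright (within 0.15 rad) and at rest on the tray's floor, its underside less than 10 mm over the table and its centre within 50 mm of the tray's centre along each of the tray's sides, released (x of core in the frame of tray between -0.05 and 0.05 m and y of core in the frame of tray between -0.05 and 0.05 m and height (world z) of core below 0.01 m and angle between core's own z axis and vertical below 0.15 rad and linear speed of core below 0.02 m/s); the robot touches nothing.
It fails at once if the rod presses the core with more than 75 N (driven hard against the end wall) (contact force between rod and core above 75 N).
It fails at once if the core is dropped or thrown (faster than 0.6 m/s) (linear speed of core above 0.6 m/s).
It fails at once if a bystander is moved by more than 30 mm (distance of any of casting_a, sanding_block, pen from where it was at the start of the episode above 0.03 m).
It also fails if it takes over 72 s, if anything falls off the work surface, if the arm or the gripper's body presses on something with over 40 N, if the wrist force passes 120 N, or if a joint passes its speed limit or range.

## Working session

There is one attempt and no reset: what is moved stays moved. The work goes in short steps, each a Python script; the robot and the scene stay as the last script left them, time stands still between calls to the robot, and variables do not carry over. Pictures are saved under pics/ and viewed, and the job is handed in when it is done.

```bash
mkdir -p pics; ls
python3 - <<'E'
from workcell import r, command_gripper, optics
import cv2,numpy as np
for n in ("top","side","wrist"):
    s=r.read_state(); im,d=optics.get_image(n); cv2.imwrite(f"pics/{n}0.png",im[:,:,::-1]); np.savez(f"pics/{n}0.npz",im=im,d=d)
    m=optics.camera_model(n); print(n,{k:np.round(v,4).tolist() for k,v in m.items()})
print(s)
E
```

```text
pics
top {'K': [[466.0945, 0.0, 281.4529], [0.0, 466.0945, 207.7933], [0.0, 0.0, 1.0]], 'R': [[-0.0042, -1.0, -0.0036], [-0.9954, 0.0045, -0.0958], [0.0958, 0.0032, -0.9954]], 't': [0.0357, 0.5589, 0.9685]}
side {'K': [[485.482, 0.0, 274.0], [0.0, 485.482, 208.719], [0.0, 0.0, 1.0]], 'R': [[-0.9895, -0.1447, 0.0005], [-0.0738, 0.5015, -0.862], [0.1245, -0.853, -0.5069]], 't': [0.5673, 0.0993, 1.0637]}
wrist {'K': [[318.3164, 0.0, 278.068], [0.0, 318.3164, 207.1238], [0.0, 0.0, 1.0]], 'tool_from_camera': [[-0.0003, -0.9611, -0.2763, 0.0692], [1.0, -0.0003, -0.0001, 0.0001], [-0.0, -0.2763, 0.9611, -0.1171], [0.0, 0.0, 0.0, 1.0]]}
{'time_s': 0.1, 'joint_positions': array([ 1.03498662e+00,  3.42656329e-01,  1.52490579e+00,  6.78936941e-06,
        1.27540856e+00, -1.46027336e-01]), 'dq': array([-4.13528111e-04, -1.71595659e-03, -2.45511186e-03,  2.46866232e-03,
       -2.21925912e-03,  3.74107239e-05]), 'tau': array([ 2.84772104e-03, -4.34442365e+01, -2.46491593e+01, -7.39926759e-05,
        4.73866705e-03,  3.88436752e-05]), 'eef_pos': array([0.19931998, 0.48534788, 0.25569921]), 'eef_rot': array([ 1.93660705e-01,  9.81068324e-01, -6.48272403e-04, -2.33433292e-04]), 'contact_force': array([-0.33199134,  0.21221313,  0.63186998]), 'torque': array([-0.01925809,  0.04758225, -0.08660583]), 'grip_width': 0.0853821961077699}
```

View pics/top0.png

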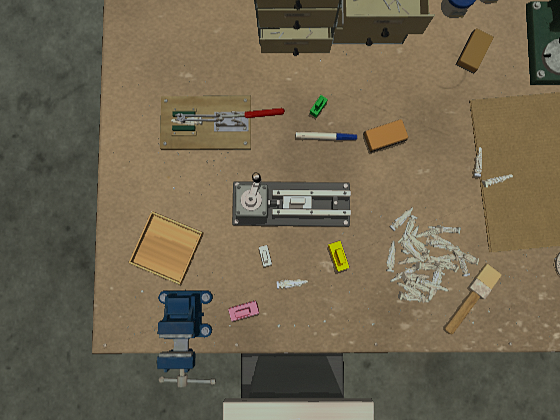

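View pics/side0.png

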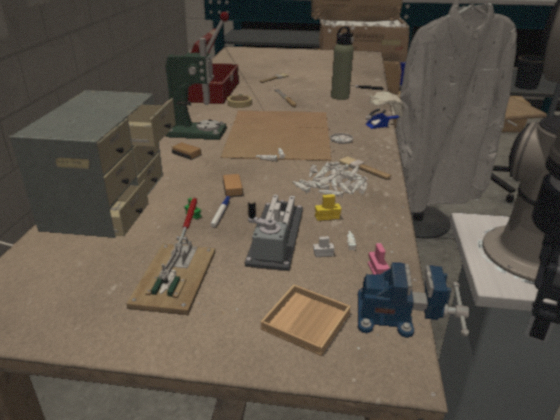

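```bash
cat > h.py <<'E'
import numpy as np,cv2
from workcell import r, command_gripper, optics
from scipy.spatial.transform import Rotation as Rn
def ray(n,u,v,z,st=None):
    m=optics.camera_model(n); d=np.linalg.inv(m["K"])@np.array([u,v,1.])
    if n=="wrist":
        T=m["tool_from_camera"]; Rt=Rn.from_quat(st["eef_rot"]).as_matrix()
        D=Rt@T[:3,:3]@d; C=Rt@T[:3,3]+st["eef_pos"]
    else:
        C=-m["R"].T@m["t"]; D=m["R"].T@d
    return C+D*(z-C[2])/D[2]
def proj(n,X,st=None):
    m=optics.camera_model(n); X=np.asarray(X,float)
    if n=="wrist":
        T=m["tool_from_camera"]; Rt=Rn.from_quat(st["eef_rot"]).as_matrix()
        c=T[:3,:3].T@(Rt.T@(X-st["eef_pos"])-T[:3,3])
    else: c=m["R"]@X+m["t"]
    p=m["K"]@c; return p[:2]/p[2]
def snap(n,tag):
    s=r.read_state(); im,d=optics.get_image(n); cv2.imwrite(f"pics/{tag}.png",im[:,:,::-1]); return s,im,d
E
python3 - <<'E'
import cv2
a=cv2.imread("pics/top0.png")
cv2.imwrite("pics/t1.png",cv2.resize(a[165:235,220:360],None,fx=5.5,fy=5.5,interpolation=cv2.INTER_CUBIC))
a=cv2.imread("pics/side0.png")
cv2.imwrite("pics/s1.png",cv2.resize(a[185:275,230:330],None,fx=6,fy=6,interpolation=cv2.INTER_CUBIC))
E
```

```text
(no output)
```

View pics/t1.png

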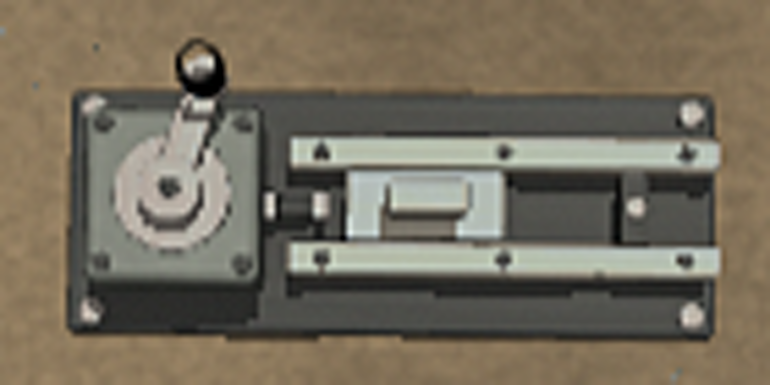

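View pics/s1.png

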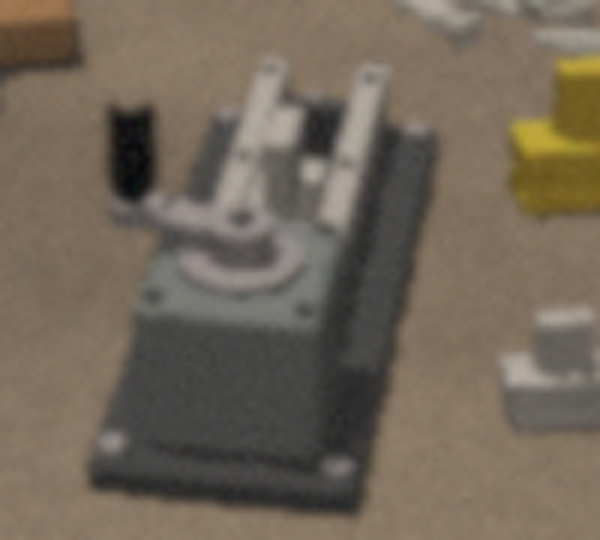

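View pics/wrist0.png

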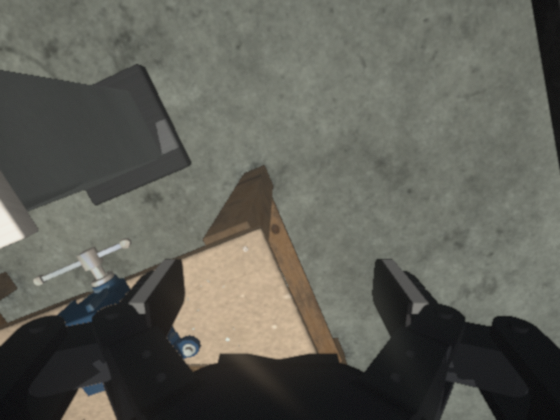

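Run:
```python
from h import *
P=lambda x,y,z:ray("top",x/5.5+220,y/5.5+165,z)
for n,x,y,z in [("TL",73,92,.012),("TR",712,97,.012),("BL",68,331,.012),("BR",712,337,.012),("head TL",93,106,.076),("head TR",262,108,.076),("head BR",260,276,.076),("head BL",88,276,.076),("knobtop",200,60,.127),("hub",170,187,.092),("chTL",291,139,.04),("chTR",718,142,.04),("chBL",289,274,.04),("chBR",718,275,.04),("tabL",388,194,.074),("tabR",470,196,.074),("coreL",347,205,.042),("coreR",505,205,.042),("wall",616,205,.05)]:
    print(n,P(x,y,z).round(4))
im=cv2.imread("pics/top0.png"); hsv=cv2.cvtColor(im,cv2.COLOR_BGR2HSV)
for c in [(167,213),(202,247),(165,283),(131,248)]: print("traycorner",ray("top",*c,.02).round(4))
for c in [(325,136),(385,135),(265,256),(318,105),(290,284)]: print(c,ray("top",*c,.02).round(3))
```

```text
TL [0.618  0.1381 0.012 ]
TR [ 0.6148 -0.115   0.012 ]
BL [0.5232 0.1395 0.012 ]
BR [ 0.5197 -0.1133  0.012 ]
head TL [0.6029 0.1238 0.076 ]
head TR [0.6019 0.0611 0.076 ]
head BR [0.5394 0.0619 0.076 ]
head BL [0.5397 0.1253 0.076 ]
knobtop [0.6115 0.0812 0.127 ]
hub [0.5707 0.094  0.092 ]
chTL [0.5951 0.0511 0.04  ]
chTR [ 0.5931 -0.113   0.04  ]
chBL [0.543 0.052 0.04 ]
chBR [ 0.5419 -0.112   0.04  ]
tabL [0.5698 0.0145 0.074 ]
tabR [ 0.5689 -0.0158  0.074 ]
coreL [0.5692 0.0297 0.042 ]
coreR [ 0.5689 -0.0308  0.042 ]
wall [ 0.5679 -0.0724  0.05  ]
traycorner [0.5495 0.2794 0.02  ]
traycorner [0.4764 0.2032 0.02  ]
traycorner [0.4007 0.2808 0.02  ]
traycorner [0.4749 0.3549 0.02  ]
(325, 136) [ 0.717 -0.062  0.02 ]
(385, 135) [ 0.718 -0.193  0.02 ]
(265, 256) [0.457 0.069 0.02 ]
(318, 105) [ 0.786 -0.048  0.02 ]
(290, 284) [0.398 0.016 0.02 ]
```

Run:
```python
from h import *
for s in (1,-1):
    q=[.70711*s,.70711,0,0]
    j=r.solve_ik([.60,.08,.26],q); print(s,None if j is None else np.round(j,2))
im=cv2.imread("pics/top0.png"); a=im[200:300,115:220]
hsv=cv2.cvtColor(im,cv2.COLOR_BGR2HSV)
cv2.imwrite("pics/tray.png",cv2.resize(a,None,fx=5,fy=5,interpolation=cv2.INTER_CUBIC))
```

```text
1 [ 0.01  0.49  1.28 -0.    1.37  0.01]
-1 None
```

View pics/tray.png

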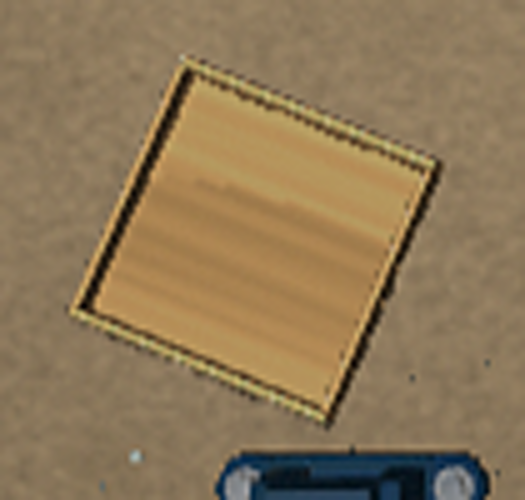

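Run:
```python
from h import *
c=[ray("top",x/5+115,y/5+200,.02) for x,y in [(186,60),(440,162),(330,420),(76,312)]]
c=np.array(c);print(c.round(4),c.mean(0).round(4),[np.linalg.norm(c[i]-c[i-1]).round(4) for i in range(4)])
q=[.70711,.70711,0,0]
r.reach([.60,.06,.27],q)
s,im,d=snap("wrist","w1"); print(s["eef_pos"],s["time_s"],s["contact_force"])
for n,X in [("knob",[.6115,.0812,.127]),("tabtop",[.569,0,.074])]: print(n,proj("wrist",X,s))
```

```text
[[0.5518 0.3113 0.02  ]
 [0.5075 0.2015 0.02  ]
 [0.3984 0.2468 0.02  ]
 [0.4443 0.3558 0.02  ]] [0.4755 0.2788 0.02  ] [np.float64(0.1163), np.float64(0.1185), np.float64(0.1181), np.float64(0.1183)]
[0.59975916 0.06110715 0.27007527] 2.25 [ 0.42203999  0.33548227 -0.69453243]
knob [291.19476584 178.17736738]
tabtop [248.10843685 244.2906433 ]
```

View pics/w1.png

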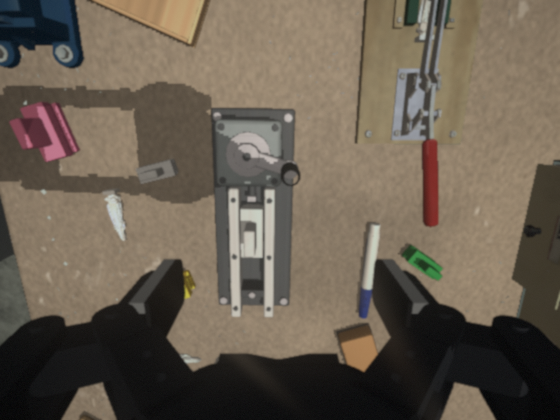

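```bash
python3 -c "
import cv2
a=cv2.imread('pics/w1.png')[100:320,200:310];cv2.imwrite('pics/w1c.png',cv2.resize(a[:110],None,fx=6,fy=6,interpolation=cv2.INTER_CUBIC)[:600])"
```

```text
(no output)
```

View pics/w1c.png

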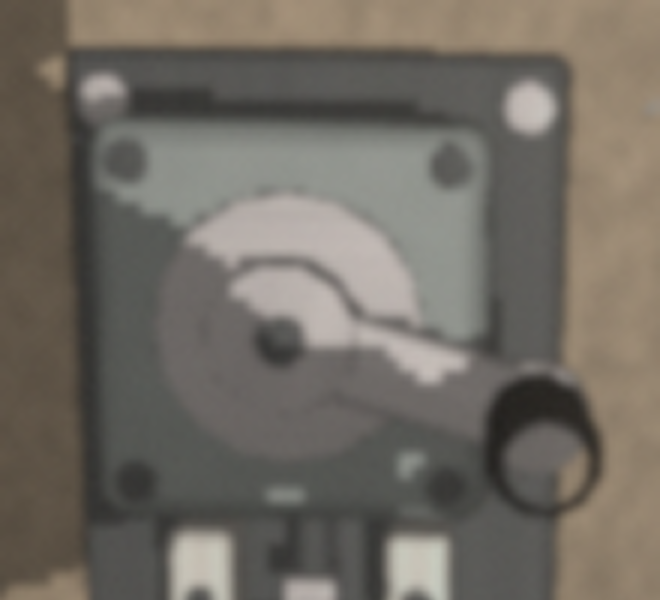

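Run:
```python
from h import *
s=r.read_state()
P=lambda x,y,z:ray("wrist",x/6+200,y/6+100,z,s)
print("knob",P(545,462,.127),"hub",P(280,340,.09))
print("screws",np.mean([P(x,y,.076) for x,y in [(126,160),(450,166),(447,486),(136,482)]],0))
T=lambda x,y,z:ray("top",x/5.5+220,y/5.5+165,z)
print("screws top",np.mean([T(x,y,.076) for x,y in [(103,122),(244,123),(242,264),(101,262)]],0), T(170,187,.092))
```

```text
knob [0.61121946 0.08221671 0.127     ] hub [0.57145589 0.09436309 0.09      ]
screws [0.57173324 0.09470346 0.076     ]
screws top [0.57045577 0.09422271 0.076     ] [0.57068044 0.09404418 0.092     ]
```

```bash
cat >> h.py <<'E'
AX=np.array([.5712,.0943]); Q=[.70711,.70711,0,0]; R0=.042; ZG=.1185
kp=lambda th,z=ZG: np.array([AX[0]+R0*np.cos(th),AX[1]-R0*np.sin(th),z])
tang=lambda th: np.array([-np.sin(th),-np.cos(th),0]); rad=lambda th: np.array([np.cos(th),-np.sin(th),0])
def thof(p): return np.arctan2(-(p[1]-AX[1]),p[0]-AX[0])
E
python3 - <<'E'
from h import *
th=.304
command_gripper(.034,50)
r.reach(kp(th,.19),Q)
print(r.read_state()["eef_pos"],kp(th))
print(r.move_straight(kp(th),speed=.06,max_force=8))
s=r.read_state();f0=s["contact_force"];print("pre",s["eef_pos"],f0)
np.save("f0.npy",f0)
command_gripper(.01,50)
s=r.read_state();print(s["time_s"],s["grip_width"],s["eef_pos"],s["contact_force"])
snap("side","s2");
E
python3 -c "
import cv2
a=cv2.imread('pics/s2.png')[120:290,200:360];cv2.imwrite('pics/s2c.png',cv2.resize(a,None,fx=3.5,fy=3.5))"
```

```text
[0.61122222 0.08167091 0.1900404 ] [0.61127416 0.08172775 0.1185    ]
False
pre [0.61154086 0.08174653 0.11897215] [-0.15221108  0.16471477 -0.06261833]
4.9167 0.01522298673635696 [0.61097261 0.08184106 0.11905209] [-3.98098866  0.78872832  4.85578282]
```

View pics/s2c.png

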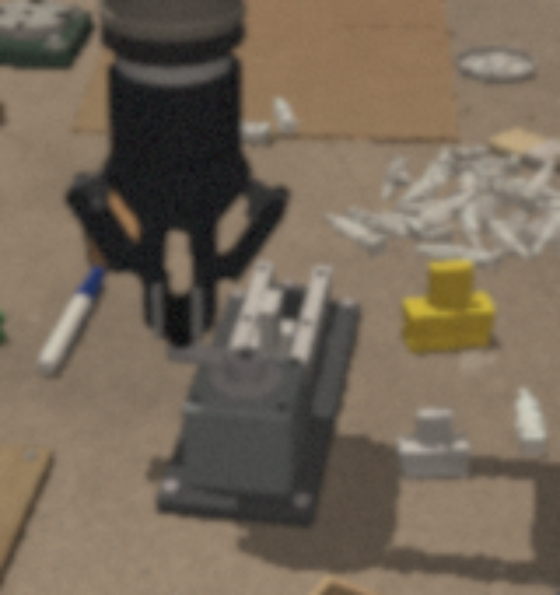

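```bash
cat > turn.py <<'E'
from h import *
import sys,json
def turn(th,end,step=np.radians(10),speed=.05,detect=False,lim=9.5):
    f0=np.load("f0.npy"); log=[];
    while th<end-1e-6:
        th=min(th+step,end)
        hit=r.move_straight(kp(th),speed=speed,max_force=20)
        s=r.read_state(); f=s["contact_force"]-f0
        ft=-f@tang(th); fr=-f@rad(th); log.append(ft)
        print(f"{th:.2f} act {thof(s['eef_pos'])%6.2832:.2f} ft {ft:.1f} fr {fr:.1f} fz {f[2]:.1f} t {s['time_s']:.2f}",flush=True)
        if hit or ft>lim: print("STOP"); break
        if detect and len(log)>2 and ft<0.5*np.median(log[:-1][-6:]) : print("DROP"); break
    np.save("th.npy",th)
    return th
E
python3 - <<'E'
from turn import *
turn(.304,3.4)
E
```

```text
0.48 act 0.49 ft -0.5 fr 3.4 fz 5.6 t 5.27
0.65 act 0.67 ft -1.7 fr 0.5 fz 5.4 t 5.57
0.83 act 0.84 ft -0.7 fr -1.7 fz 5.6 t 5.87
1.00 act 1.02 ft -0.0 fr -4.3 fz 4.8 t 6.17
1.18 act 1.19 ft -0.1 fr -6.5 fz 6.2 t 6.47
1.35 act 1.36 ft 0.4 fr -7.0 fz 5.8 t 6.77
1.53 act 1.54 ft -0.4 fr -7.7 fz 7.1 t 7.07
1.70 act 1.70 ft 1.3 fr -9.1 fz 6.9 t 7.37
1.87 act 1.87 ft 3.1 fr -9.2 fz 7.8 t 7.67
2.05 act 2.04 ft 4.2 fr -9.2 fz 8.0 t 7.97
2.22 act 2.20 ft 4.6 fr -9.2 fz 8.9 t 8.27
2.40 act 2.37 ft 6.6 fr -9.3 fz 9.1 t 8.57
2.57 act 2.55 ft 5.5 fr -7.0 fz 10.4 t 8.87
2.75 act 2.72 ft 4.9 fr -6.6 fz 11.0 t 9.17
2.92 act 2.90 ft 5.2 fr -5.3 fz 10.4 t 9.47
3.10 act 3.06 ft 6.0 fr -3.5 fz 10.6 t 9.77
3.27 act 3.24 ft 5.2 fr -1.5 fz 9.7 t 10.07
3.40 act 3.37 ft 4.4 fr -0.4 fz 9.5 t 10.32
```

```bash
python3 - <<'E'
from turn import *
th=turn(3.4,11.3,step=np.radians(9),detect=True)
r.hold(.3); s=r.read_state(); f=s["contact_force"]-np.load("f0.npy"); print(-f@tang(th),f, s["grip_width"],s["eef_pos"])
snap("top","t3")
E
python3 -c "
import cv2
a=cv2.imread('pics/t3.png')[150:240,210:370];cv2.imwrite('pics/t3c.png',cv2.resize(a,None,fx=5,fy=5,interpolation=cv2.INTER_CUBIC))"
```

```text
3.56 act 3.52 ft 4.7 fr 0.7 fz 9.5 t 10.61
3.71 act 3.68 ft 4.1 fr 2.4 fz 9.1 t 10.89
3.87 act 3.84 ft 4.4 fr 3.4 fz 7.5 t 11.18
4.03 act 3.99 ft 5.7 fr 4.3 fz 9.0 t 11.46
4.19 act 4.15 ft 3.8 fr 5.9 fz 8.8 t 11.74
4.34 act 4.31 ft 4.7 fr 6.7 fz 9.3 t 12.03
4.50 act 4.47 ft 4.4 fr 7.9 fz 10.1 t 12.31
4.66 act 4.62 ft 5.0 fr 8.0 fz 12.9 t 12.59
4.81 act 4.78 ft 4.1 fr 8.2 fz 11.6 t 12.88
4.97 act 4.94 ft 3.9 fr 9.0 fz 12.7 t 13.16
5.13 act 5.10 ft 3.7 fr 8.3 fz 12.9 t 13.44
5.28 act 5.25 ft 5.1 fr 7.9 fz 13.7 t 13.72
5.44 act 5.41 ft 4.3 fr 7.4 fz 13.0 t 14.01
5.60 act 5.58 ft 3.8 fr 6.4 fz 12.7 t 14.29
5.76 act 5.73 ft 5.1 fr 4.9 fz 12.2 t 14.57
5.91 act 5.89 ft 4.4 fr 5.8 fz 11.9 t 14.86
6.07 act 6.05 ft 5.3 fr 4.6 fz 10.7 t 15.14
6.23 act 6.21 ft 4.0 fr 3.6 fz 9.2 t 15.43
6.38 act 0.09 ft 4.7 fr 1.1 fz 7.9 t 15.71
6.54 act 0.25 ft 4.8 fr 0.8 fz 5.9 t 15.99
6.70 act 0.41 ft 4.9 fr 0.4 fz 6.4 t 16.27
6.86 act 0.56 ft 5.2 fr -1.0 fz 3.9 t 16.56
7.01 act 0.72 ft 5.3 fr -2.9 fz 3.3 t 16.84
7.17 act 0.87 ft 4.8 fr -3.4 fz 4.0 t 17.12
7.33 act 1.03 ft 6.6 fr -5.6 fz 1.9 t 17.41
7.48 act 1.18 ft 5.2 fr -5.6 fz 1.6 t 17.69
7.64 act 1.34 ft 5.9 fr -6.2 fz 3.0 t 17.98
7.80 act 1.49 ft 4.9 fr -7.1 fz 4.0 t 18.26
7.96 act 1.65 ft 6.1 fr -8.5 fz 3.0 t 18.54
8.11 act 1.81 ft 5.6 fr -9.8 fz 4.8 t 18.82
8.27 act 1.97 ft 3.8 fr -9.8 fz 8.1 t 19.11
8.43 act 2.12 ft 5.8 fr -9.3 fz 7.5 t 19.39
8.58 act 2.28 ft 4.1 fr -8.9 fz 9.1 t 19.68
8.74 act 2.44 ft 4.3 fr -8.3 fz 11.2 t 19.96
8.90 act 2.61 ft 0.4 fr -6.5 fz 12.4 t 20.24
DROP
-0.026121318010290582 [-6.28540932 -3.62714415 11.89242895] 0.01574621203366088 [0.53305395 0.07211756 0.11898317]
```

View pics/t3c.png

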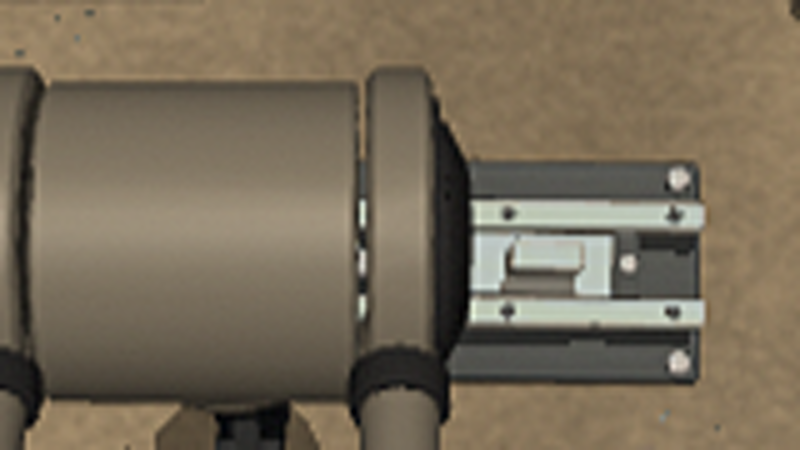

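```bash
python3 - <<'E'
from h import *
command_gripper(.034,50)
s=r.read_state(); p=s["eef_pos"].copy(); p[2]=.20
print(s["grip_width"],s["contact_force"])
print(r.move_straight(p,speed=.12,max_force=15))
r.reach([.569,-.02,.23],Q)
s,im,d=snap("wrist","w4"); print(s["time_s"],s["eef_pos"],s["contact_force"])
s2,_,_=snap("top","t4")
E
python3 -c "
import cv2
a=cv2.imread('pics/w4.png')[150:350,170:390];cv2.imwrite('pics/w4c.png',cv2.resize(a,None,fx=3,fy=3,interpolation=cv2.INTER_CUBIC))"
```

```text
0.03373185535628208 [-0.69795324  0.149261    0.1149047 ]
False
22.2333 [ 0.56873442 -0.02078854  0.22899591] [-0.0945211  -0.27383597 -0.13260226]
```

View pics/w4c.png

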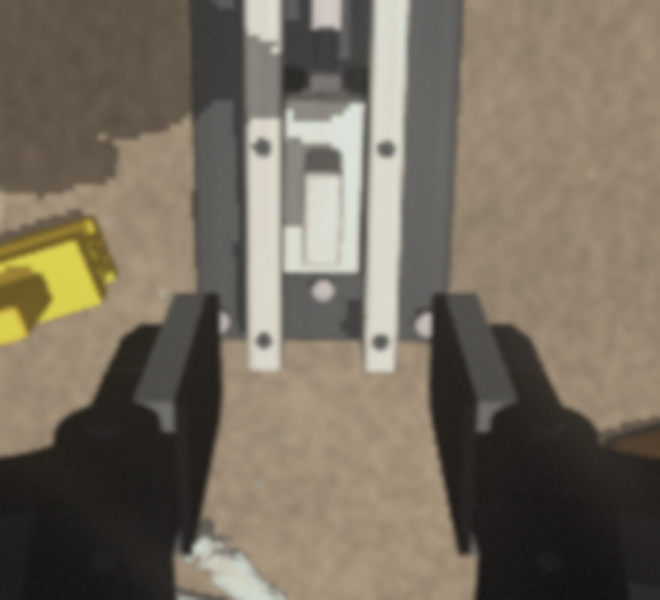

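View pics/t4.png

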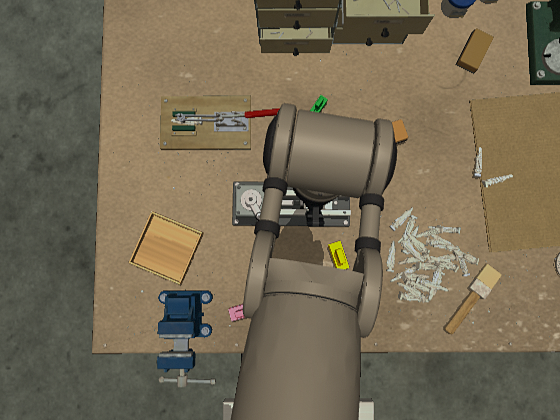

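Run:
```python
from h import *
s=r.read_state()
P=lambda x,y,z:ray("wrist",x/3+170,y/3+150,z,s)
for a in [(305,173),(341,173),(305,265),(342,265)]: print(P(*a,.074))
print("block",P(285,272,.042),P(360,272,.042))
T=lambda x,y,z:ray("top",x/5+210,y/5+150,z)
print("top tab",T(514,246,.074),T(582,257,.074),"front",T(612,265,.042))
```

```text
[ 0.56312181 -0.02802064  0.074     ]
[ 0.57379815 -0.02801246  0.074     ]
[ 0.56296307 -0.05722507  0.074     ]
[ 0.57424768 -0.05721365  0.074     ]
block [ 0.5553554  -0.07245728  0.042     ] [ 0.58097516 -0.07243085  0.042     ]
top tab [ 0.57177421 -0.0308204   0.074     ] [ 0.56713986 -0.05845476  0.074     ] front [ 0.56720522 -0.07403354  0.042     ]
```

```bash
python3 - <<'E'
from h import *
c=[.5685,-.0435]
r.move_straight(c+[.11],Q,speed=.12)
print(r.move_straight(c+[.0685],speed=.05,max_force=8))
s=r.read_state();print(s["eef_pos"],s["contact_force"])
command_gripper(.0,70)
s=r.read_state();f=s["contact_force"];print(s["time_s"],s["grip_width"],s["eef_pos"],f)
print(r.move_straight(c+[.080],speed=.03,max_force=12))
s=r.read_state();print(s["time_s"],s["grip_width"],s["eef_pos"],s["contact_force"]-f)
snap("side","s5")
E
python3 -c "
import cv2
a=cv2.imread('pics/s5.png')[120:290,200:360];cv2.imwrite('pics/s5c.png',cv2.resize(a,None,fx=3.5,fy=3.5))"
```

```text
False
[ 0.56872342 -0.04354386  0.06874786] [ 0.88449098  0.40593034 -0.34559314]
24.8083 0.010674468359656101 [ 0.56863657 -0.04349882  0.06883264] [0.23001467 0.13189516 1.51092999]
False
25.3417 0.011105922882064401 [ 0.5684989  -0.04348965  0.08011539] [-0.6555674  -1.07648755 -3.60754037]
```

View pics/s5c.png

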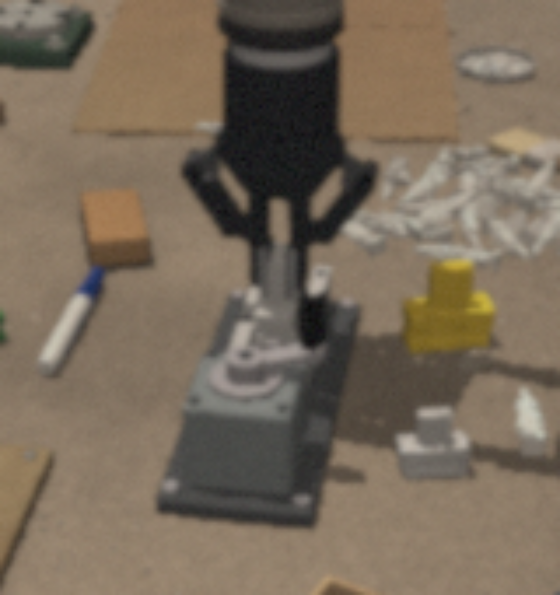

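```bash
python3 - <<'E'
from h import *
c=[.5685,-.0435]
r.move_straight(c+[.22],speed=.1)
s=r.read_state();print(s["grip_width"],s["contact_force"])
snap("wrist","w6")
r.move_straight([.4755,.2788,.22],speed=.16)
r.move_straight([.4755,.2788,.085],speed=.08)
r.hold(.3)
s=r.read_state();print(s["time_s"],s["grip_width"],s["eef_pos"],s["contact_force"])
snap("side","s6")
E
python3 -c "
import cv2
a=cv2.imread('pics/s6.png')[180:370,200:420];cv2.imwrite('pics/s6c.png',cv2.resize(a,None,fx=3,fy=3))"
```

```text
0.011001792071786011 [ 0.82725024  1.2245993  -2.36762644]
31.375 0.011017693162037257 [0.47553883 0.27883604 0.08513098] [-0.31118537  1.12462536 -2.14171203]
```

View pics/s6c.png

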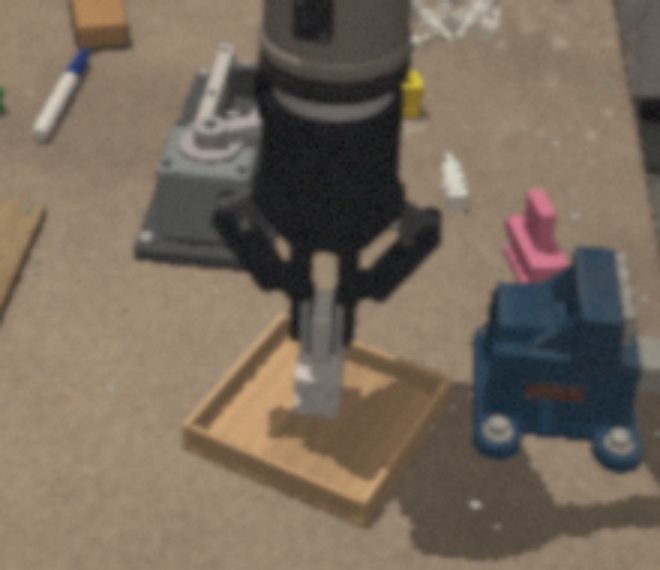

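View pics/w6.png

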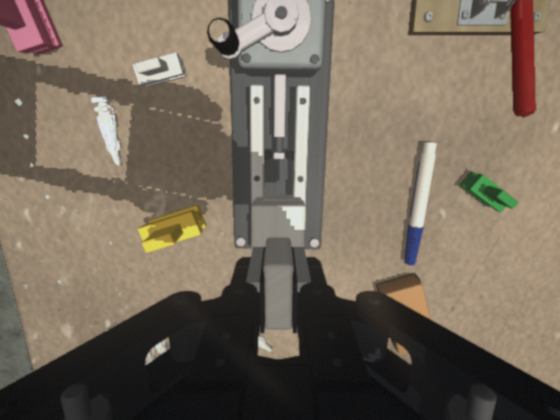

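The core hangs in the gripper over the tray (side picture, around pixel 305,308), and the channel behind it is empty. I'll lower it slowly until it touches.

```bash
python3 - <<'E'
from h import *
hit=r.move_straight([.4755,.2788,.0575],speed=.02,max_force=3)
s=r.read_state();print(hit,s["eef_pos"],s["contact_force"])
if hit or s["eef_pos"][2]<.0605:
    command_gripper(.034,50)
    r.hold(.2); r.move_straight([.4755,.2788,.20],speed=.1)
    r.reach([.42,.05,.28],Q)
    s,_,_=snap("top","t7"); print(s["time_s"],s["contact_force"]); snap("side","s7")
E
python3 -c "
import cv2
a=cv2.imread('pics/s7.png')[180:370,200:420];b=cv2.imread('pics/t7.png')[190:300,110:220]
cv2.imwrite('pics/s7c.png',cv2.resize(a,None,fx=3,fy=3));cv2.imwrite('pics/t7c.png',cv2.resize(b,None,fx=5,fy=5,interpolation=cv2.INTER_CUBIC))"
```

```text
True [0.47542229 0.27883159 0.06078965] [-0.68895025  0.35876655  5.54330632]
35.6 [ 0.40257593  0.53985462 -0.11401728]
```

View pics/s7c.png

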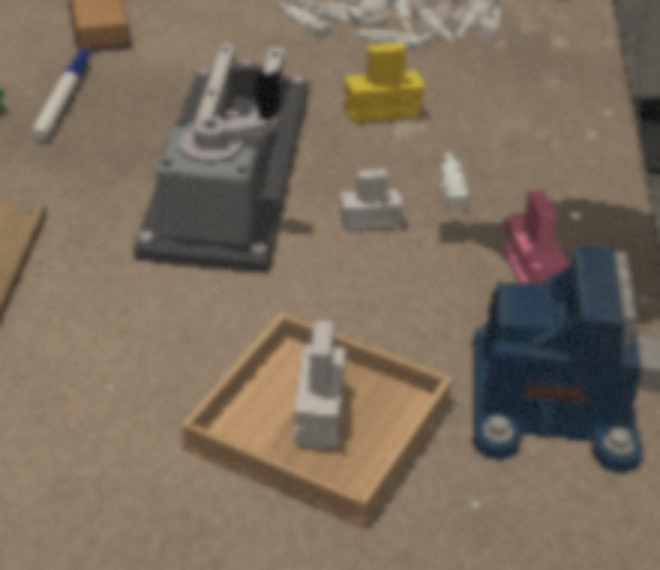

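View pics/t7c.png

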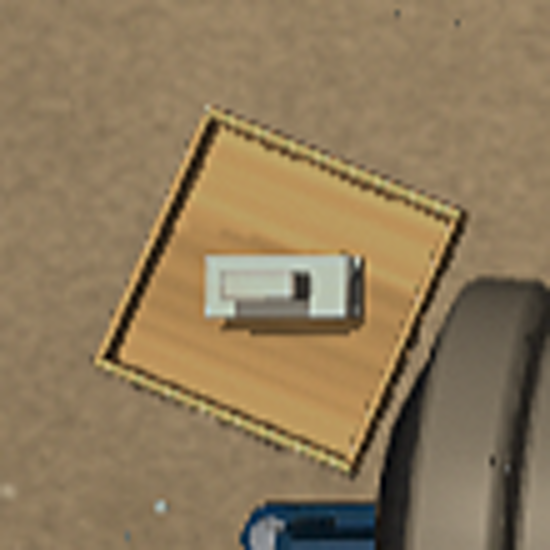

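The core stands upright, centred in the tray, and the gripper is well clear of it. Handing in.

Run:
```python
from h import *
r.finish_job(); print(r.read_state()["time_s"])
```

```text
the job is handed in; nothing more can be done
the job is handed in; nothing more can be done
```

I freed the core, lifted it out by its tab, stood it in the tray and handed the job in at about 36 s; no verdict is reported.

- **Cranking:** I turned the crank clockwise from about 0.3 to 8.9 rad. The load along the knob's circle was mostly 4 to 6 N (peak 6.6 N, about 49 N at the rod). It then fell from 4.3 N to 0.4 N within one 9° step, and I stopped there, so the core was not driven against the end wall.
- **Lift:** I let go of the crank, gripped the tab and lifted the core straight up. It came out freely, and the tool read about 2.1 N for its weight while it hung still.
- **Placing:** I lowered it until contact, with its underside about 4 mm over the table, then released it and backed off. The last side and top pictures show it upright in the middle of the tray. The arm was clear of everything, with tool forces under 0.6 N.
- **Bystanders:** The pen and sanding block looked unmoved in the pictures. I did not measure any of the three bystanders again, and I did not identify casting_a separately from the similar white castings.

Two readings were slightly off:
- **Knob forces:** While turning there were side forces up to about 10 N and vertical forces up to 14 N, from the fixed grip and a small error in my crank circle.
- **Core position:** The top and wrist views of the core in the channel differed by 1 to 2 mm, which is within the calibration.

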